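# Load the bench parts washer under its mushroom stop, shut the lid and release the stop

### The job

Load the bench parts washer safely: first push the mushroom stop on the sloping control box right in so that it stays down, and leave it down while you stand the steel drive flange (disc down, hub up) on the floor of the washer's tub, setting it down gently rather than dropping it, and press the lid fully shut past its catch. Only then turn the mushroom head clockwise until it is released, and let go so that it springs back out fully. Do not turn the timer knob beside it and leave the oil bottle, the bearing race and the wrench where they are.

Things in the scene. Friction and masses are not known exactly. Their poses are not given: they have to be found in the camera images.
- stop_top (a point): Centre of the flat top of the mushroom stop: black fluted round head, 57 mm across (full width from 6 to 21 mm below this point), underside 26 mm below. z points out of the sloping face (35 deg from vertical), x up the slope, y along the face. Moves in with the head, does not turn. With the stop out it is 46 mm above the face; face edges 60 mm or more away, timer axis 102 mm to -y.
- stop (a joint): Travel of the mushroom stop into the face, m: 0 out, 0.014 fully in. It is spring loaded; pushed to the end (about 6 N) it latches by itself and stays at about 0.0125 when let go.
- stop_turn (a joint): Turn of the mushroom head, rad, clockwise positive as seen when facing it: 0 to 1.0, lightly sprung back to 0. When the stop is latched in, turning it past about 0.5 frees it and it springs out once let go.
- control_box: Grey control box fixed on the bench, 155 mm deep (x from -65 to +90), 215 mm wide (y), 50 mm high in front, 141 mm at the top of its 35 degree sloping face (x from -65 to +65). Origin on the bench below the middle of the face; x points to its back, its front faces -x.
- washer: Bench parts washer fixed on the bench: steel box 250 mm (x) by 230 mm (y), rim 115 mm high, walls 14 mm, open top. Origin at the bench below its middle. The lid hinges on its +y side; a catch housing stands 9 mm out on the -y side.
- tub_floor (a point): Middle of the tub's inner floor, 30 mm above the bench, 85 mm below the rim; the floor is 222 mm (x) by 202 mm (y); axes as the washer's.
- lid (a joint): Lid angle, rad: 0 shut, 1.5 open almost upright; it stays where it is left. Catch: met at about 0.07, snaps past at about 0.03; needs about 8 N at the free edge.
- lid_hinge (a point): On the lid's hinge line, at mid length, on the lid's underside. Axes turn with the lid: -y runs from hinge to free edge, z out of the outer face (up when shut). The lid is a steel plate 250 mm (x) by 230 mm (y), 12 mm thick, with a 25 mm deep nose under the middle of its free edge.
- lid_edge (a point): Middle of the lid's free edge, on its outer face; axes as the lid's.
- flange: Steel drive flange standing on the bench: a disc 76 mm across and 14 mm thick with a solid round hub 30 mm across rising from its middle to 64 mm; about 0.6 kg. Origin: centre of its underside, z up along the hub.
- oil_bottle: Orange plastic oil bottle, 62 mm across, 160 mm high, standing loose; bystander. Origin: centre of its underside.
- race: Steel bearing race, a plain ring 74 mm across, bore 48 mm, 32 mm high, lying loose; bystander. Origin: centre of its underside.
- wrench: Steel wrench lying loose on the bench, about 180 mm long along its x; bystander. Origin: middle of its underside.
- timer_tip (a point): Outer end of the black timer knob's bar grip (36 mm long, 14 mm wide, standing 44 mm off the face), 18 mm from its axis; to be left alone. The axis meets the face 55 mm to the -y side of the box's middle, the mushroom's axis 47 mm to the +y side.
Mind the look-alikes: they are no part of the job. What is shaped like the flange but black or brown is not meant.

How it is judged:
On the way, in this order (a step that is already met when the one before it is completed fails the run):
1. the mushroom stop is pushed in, latched and let go, with the lid still open (value of joint stop above 0.01 m and value of joint lid above 0.6 rad and contact force between control_box and the arm below 0.5 N and contact force between control_box and the fingers below 0.5 N), for 0.2 s.
2. the flange stands on the tub's floor, let go, with the stop still in (value of joint stop above 0.01 m and z of flange in the frame of tub_floor between -0.006 and 0.006 m and x of flange in the frame of tub_floor between -0.08 and 0.08 m and y of flange in the frame of tub_floor between -0.07 and 0.07 m and angle between flange's own z axis and vertical below 0.1 rad and contact force between flange and the fingers below 0.3 N), for 0.2 s.
3. the lid is shut past its catch, with the stop still in (value of joint stop above 0.01 m and value of joint lid below 0.02 rad), for 0.2 s.
4. the mushroom head is turned clockwise while the stop is still in (value of joint stop_turn above 0.2 rad and value of joint stop above 0.008 m).
At the end, for the whole second after the job is handed in: The mushroom stop is out again (within 2 mm), the lid is shut past its catch (under 0.02 rad), and the flange stands upright (within 0.1 rad) at rest on the tub's floor (value of joint stop below 0.002 m and value of joint lid below 0.02 rad and z of flange in the frame of tub_floor between -0.006 and 0.006 m and x of flange in the frame of tub_floor between -0.08 and 0.08 m and y of flange in the frame of tub_floor between -0.07 and 0.07 m and angle between flange's own z axis and vertical below 0.1 rad and linear speed of flange below 0.02 m/s); the robot touches nothing.
It fails at once if a bystander (oil bottle, bearing race, wrench) is moved more than 30 mm or the bottle is tipped (distance of any of oil_bottle, race, wrench from where it was at the start of the episode above 0.03 m or angle between oil_bottle's own z axis and vertical above 0.5 rad).
It fails at once if the timer knob is turned (its tip moves more than 5 mm) (distance of timer_tip from where it was at the start of the episode above 0.005 m).
It fails at once if the flange is dropped into the tub (faster than 0.7 m/s below the rim) (linear speed of flange above 0.7 m/s and z of flange in the frame of tub_floor below 0.085 m and x of flange in the frame of tub_floor between -0.11 and 0.11 m and y of flange in the frame of tub_floor between -0.1 and 0.1 m).
It also fails if it takes over 72 s, if anything falls off the work surface, if the arm or the gripper's body presses on something with over 40 N, if the wrist force passes 120 N, or if a joint passes its speed limit or range.

### The arm

A 6-joint arm with a two-finger parallel gripper is mounted at the origin on the work surface. World frame = base frame: x ahead of the robot, y to its left, z up, the work surface at z = 0. Lengths are in m, angles in rad, forces in N, time in s.
With the tool pointing down it reaches from about 0.3 to 0.95 m from the base axis. Payload 3.1 kg.
Tool frame: the origin (TCP) lies on the centre line of the jaws, within the pads' length; the fingertips stand 17 mm ahead of it and the grasp point (between the pads) lies 2 mm behind it (tcp_to_tips is the distance from the TCP to the fingertips, in m); z points along the fingers, y is the line along which they close (so a half turn about z gives the same grasp; the last joint's range is limited). The gripper opens to 85 mm and grips with 20 to 120 N. Pads are 22 mm wide; open, the fingers measure 114 mm over their backs; the gripper's body (76 mm by 85 mm) begins 54 mm behind the grasp point. The pads swing forward as they close: fully open they stand 13 mm farther back than shut.
Start: joints at [-1.215, 0.308, 1.634, -0, 1.2, -0.07], TCP at [0.258, -0.569, 0.214] pointing down, gripper open.
Joint ranges: [-3.06, 3.06], [-0.79, 1.96], [0.05, 2.63], [-1.19, 4.34], [0.05, 2.64], [-2.94, 2.94]. Speed limits (rad/s): [2.79, 2.79, 3.14, 3.14, 3.14, 3.14].

### API

Orientations are given as a unit quaternion [w, x, y, z].
In Python, from plant import sense, read_camera, finish_job, tcp_to_tips gives the robot as it stands.
- The arm moves only by the tool carry_out, never from a script. Its argument "series" is one flat list of numbers, 7 for each row, row after row: the shift along the tool's x, y, z each as a share of 25 cm, from -1 to 1, then the turn, a rotation vector about the tool's x, y, z each as a share of pi rad, from -1 to 1, then the closure, from 0 (fully open) to 1 (shut). A call has 1 to 8 rows; each row is the pose to reach, as a shift and turn from the pose commanded when the call began, along the tool's axes at that moment, turning the shorter way round; what a row does not reach only later rows make up. A row lasts 1/8 s, in which the tool goes at most 62.5 mm and 10.7 degrees, less where a joint would pass 70% of its speed; a pose out of reach is approached as far as the arm can. A call with a number of a shift or a turn outside -1 to 1 is refused whole. A call with a gripper value outside its range is refused whole. The fingers move at their own pace and stop on an object; "force" is the grip in N (left out, the last holds). Time passes only in rows, so rows that repeat a pose let the fingers close. It gives the time, the measured TCP pose, the force, the opening and the grip force at its end, in the units of the state.
- sense(): the state, without advancing time (a new reading comes with each control period).
- read_camera(name): name is "scene" or "top"; returns a dict with "pixels" (480x640x3 uint8, red, green, blue), "K" (3x3 intrinsics, pixels), "k1" (the pictures are not rectified: a ray, as slopes to the right and down, at radius r is drawn at 1 + k1 r^2 times it, then the intrinsics apply), "pose" (4x4, takes a point from camera to world coordinates). Camera axes: x right, y down, z forward; pixel columns grow to the right and rows downward; lengths in m; the calibration is good to about 2 mm. A picture is of the moment at which its call begins. There is no depth.
- finish_job(): hands the job in; it is judged then, once.
The state is a dict: "t": time; "qpos": joint angles; "dq": joint speeds; "effort": joint torques, N m; "ee_pos": TCP position; "eef_rot": TCP orientation; "ft_force": force on the tool from outside, world axes, zero at the start; "moment": the same for the moment, N m; "gripper_width": finger opening in m; "grip_force": force on a finger pad.
Only numpy, scipy, OpenCV 4.12 (cv2) and the standard library are available. Lean on these libraries where they do the work, as an engineer would, in place of code of your own. Each camera call takes 0.05 s, during which the arm holds its last target. There are 200 camera calls.

## Working session

There is one attempt and no reset: what is moved stays moved. The work goes in short steps, Python scripts to look and compute and a tool call to move; the robot and the scene stay as the last step left them, time stands still between calls to the robot, and variables do not carry over. Pictures are saved under pics/ and viewed, at most 10 in all, crops included, and the job is handed in when it is done.

Besides the shell and the picture viewer there is one more tool, called after "Emit:" as name(argument=value, ...) on one line, values as JSON. carry_out: Moves the arm, as the interface text tells. Its arguments: {"type":"object","properties":{"series":{"type":"array","items":{"type":"number"}},"force":{"type":"number"}},"required":["series"]}

```bash
mkdir -p pics; ls
cat > h.py <<'E'
import numpy as np, cv2
from plant import sense, read_camera, finish_job, tcp_to_tips
from scipy.spatial.transform import Rotation as R
def snap(n,f):
    c=read_camera(n); cv2.imwrite(f,cv2.cvtColor(np.asarray(c['pixels']),cv2.COLOR_RGB2BGR))
    np.savez(''+n+'.npz',K=c['K'],k1=c['k1'],pose=c['pose']); return c
def cam(n):
    d=np.load(''+n+'.npz'); return d['K'],float(d['k1']),d['pose']
def ray(n,u,v):
    K,k1,P=cam(n); a=cv2.undistortPoints(np.array([[[u,v]]],float),K,np.array([k1,0,0,0.]))[0,0]
    d=P[:3,:3]@np.array([a[0],a[1],1]); return P[:3,3],d
def atz(n,u,v,z):
    o,d=ray(n,u,v); return o+d*(z-o[2])/d[2]
def proj(n,p):
    K,k1,P=cam(n); q=(np.atleast_2d(p)-P[:3,3])@P[:3,:3]; s=q[:,:2]/q[:,2:]; s=s*(1+k1*(s**2).sum(1,keepdims=True))
    return s@np.array([[K[0,0],0],[0,K[1,1]]])+K[:2,2]
def tri(*obs):
    A=0;b=0
    for n,u,v in obs:
        o,d=ray(n,u,v); d=d/np.linalg.norm(d); M=np.eye(3)-np.outer(d,d); A=A+M;b=b+M@o
    return np.linalg.solve(A,b)
def pose():
    s=sense(); q=s['eef_rot']; return np.array(s['ee_pos']),R.from_quat([q[1],q[2],q[3],q[0]])
def quat(q): return R.from_quat([q[1],q[2],q[3],q[0]])
def rel(p0,R0,p,Rt):
    return np.round((R0.inv().apply(np.array(p)-p0))/0.25,4), np.round((R0.inv()*Rt).as_rotvec()/np.pi,4)
E
python3 - <<'E'
from h import *
for n in ['scene','top']:
    c=snap(n,f'pics/{n}0.png'); print(c['K'],c['k1'],c['pose'])
s=sense(); print(s,tcp_to_tips)
E
```

```text
pics
[[569.62128008   0.         314.01383105]
 [  0.         569.62128008 242.27045507]
 [  0.           0.           1.        ]] -0.10816247213850627 [[-6.27620593e-02  6.70614416e-01 -7.39146284e-01  1.48833907e+00]
 [ 9.98028430e-01  4.18605041e-02 -4.67648458e-02  3.81527572e-02]
 [-4.20143692e-04 -7.40624063e-01 -6.71919505e-01  9.80903379e-01]
 [ 0.00000000e+00  0.00000000e+00  0.00000000e+00  1.00000000e+00]]
[[565.39310265   0.         311.22493564]
 [  0.         565.39310265 239.57140137]
 [  0.           0.           1.        ]] 0.03530351874008697 [[-0.01582403 -0.99600334  0.08790301  0.4150696 ]
 [-0.99973986  0.01431637 -0.01775547  0.00643143]
 [ 0.01642606 -0.08816111 -0.99597078  1.41077691]
 [ 0.          0.          0.          1.        ]]
{'t': 0.1, 'qpos': array([-1.21467029e+00,  3.08979340e-01,  1.63507045e+00, -7.30854412e-06,
        1.19972088e+00, -6.96941493e-02]), 'dq': array([-0.00017836, -0.00103658, -0.00048144,  0.00145722, -0.0008873 ,
       -0.00153277]), 'effort': array([-4.81326097e-04, -4.16406977e+01, -2.77644432e+01, -1.09169582e-04,
        4.06408755e-03, -1.29801867e-05]), 'ee_pos': array([ 0.25786405, -0.56844632,  0.2127184 ]), 'eef_rot': array([-1.07737428e-03,  9.77419276e-01,  2.11306347e-01, -1.58800142e-04]), 'ft_force': array([ 0.10207325, -0.12975429, -0.60911836]), 'moment': array([-0.05776795,  0.02463102, -0.01224179]), 'grip_force': 0.0, 'gripper_width': 0.08565965558908338} 0.017
```

View pics/scene0.png

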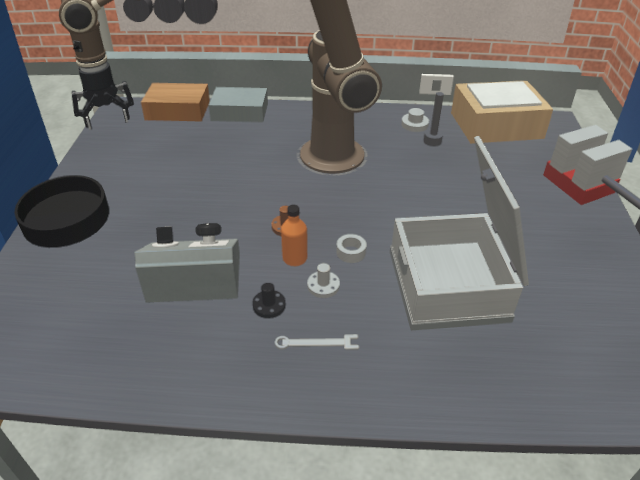

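View pics/top0.png

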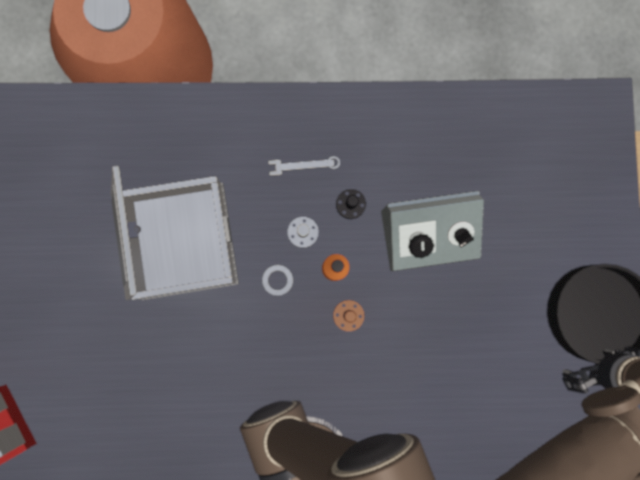

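Box with mushroom at scene (208,232)/top (421,245), timer at (461,236); silver flange at scene (323,280)/top (303,232); open washer on the left. I'll enlarge for measurement.

Run:
```python
from h import *
t=cv2.imread('pics/top0.png'); s=cv2.imread('pics/scene0.png')
def cr(i,x,y,w,h,k): return cv2.resize(i[y:y+h,x:x+w],None,fx=k,fy=k,interpolation=cv2.INTER_CUBIC)
a=cr(t,380,185,110,100,3.5); b=cr(s,130,215,115,100,3.5)
a=cr(t,380,185,114,85,3.5);b=cr(s,130,220,114,85,3.5);c=cr(t,105,160,133,145,2);d=cr(s,385,135,145,145*1,2)
c=cr(t,105,160,133,145,2);d=cr(s,385,135,145,188,1.6)
top=np.hstack([a,b]); 
bot=np.zeros((300,top.shape[1],3),np.uint8); bot[:290,:266]=c; bot[:300,280:280+d.shape[1]]=d[:300]
e=cr(t,283,212,40,40,4); bot[:160,530:690]=e
im=np.vstack([top,bot]);print(im.shape); cv2.imwrite('pics/c1.png',im)
```

```text
(598, 798, 3)
```

View pics/c1.png

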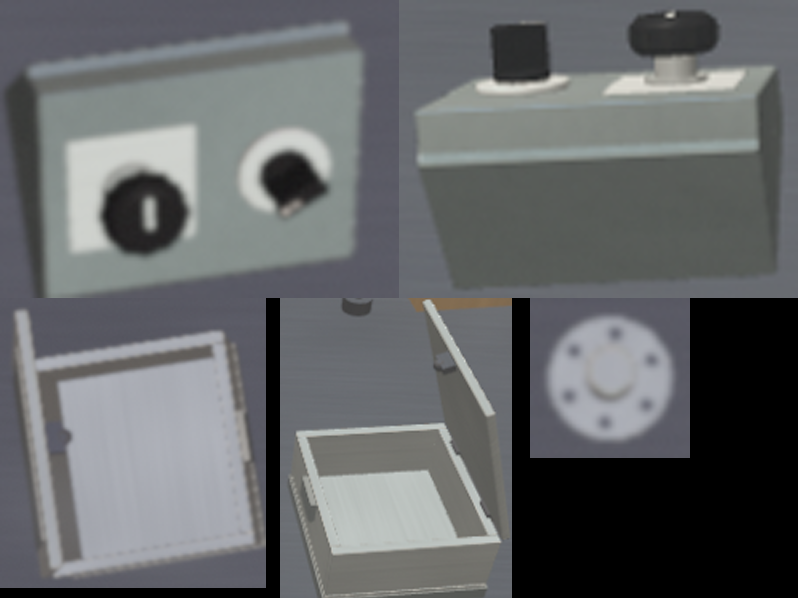

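```bash
cat > fit.py <<'E'
from h import *
from scipy.optimize import least_squares as LS
def T(p,pts):
    c,s=np.cos(p[2]),np.sin(p[2]); pts=np.atleast_2d(pts)
    return np.c_[p[0]+c*pts[:,0]-s*pts[:,1], p[1]+s*pts[:,0]+c*pts[:,1], pts[:,2]]
n=np.array([-np.sin(.6109),0,np.cos(.6109)]); xs=np.array([np.cos(.6109),0,np.sin(.6109)]); ys=np.array([0,1,0.])
f0=np.array([0,.047,.0955])
def bb(c,p,off):
    a=np.linspace(0,6.283,73); P=[]
    for r,h in [(.022,.046),(.0285,.040),(.0285,.025),(.026,.02)]:
        P+= [f0+n*(h-off)+r*(np.cos(t)*xs+np.sin(t)*ys) for t in a]
    q=proj(c,T(p,P)); return np.r_[q.min(0),q.max(0)]
def rb(p):
    e=[]
    for pt,o in [((.09,-.1075,.141),(135.4,266.3)),((.09,.1075,.141),(232.3,262.9)),((.09,-.1075,0),(144.6,302)),((.09,.1075,0),(237.4,297.7))]:
        e+=list(.5*(proj('scene',T(p,pt))[0]-o))
    e+=list(proj('top',T(p,(.09,.1075,.141)))[0]-[388,205]); e+=list(proj('top',T(p,(.09,-.1075,.141)))[0]-[479.5,192.5])
    e+=list(bb('top',p,0)-[408.9,234.1,434,257.9]); e+=list(bb('scene',p,0)-[195.7,222.9,221.4,236]); return np.array(e)
if __name__=='__main__':
    r=LS(rb,[.47,-.28,.1]); print('box',r.x,r.fun.round(1)); b=r.x
    st=T(b,f0+.046*n)[0]; print('stop_top',st)
    W=[('scene',(.125,-.115,.115),(417.5,293.8)),('scene',(-.125,-.115,.115),(395.6,218.8)),('scene',(-.125,.115,.115),(486.9,213.8)),('top',(.125,-.115,.115),(216,177.5)),('top',(-.125,-.115,.115),(234,282.5)),('top',(-.125,.115,.115),(133.5,298.5))]
    rw=lambda p:np.concatenate([proj(c,T(p,a))[0]-o for c,a,o in W])
    r=LS(rw,[.48,.27,.1]); print('washer',r.x,r.fun.round(1)); w=r.x
    def lid(a,x): return T(w,(x,.115-.23*np.cos(a)-0*.012,.115+.23*np.sin(a)))[0]
    for a in np.arange(1.2,1.6,.1): print(round(a,1),proj('scene',[lid(a,-.125),lid(a,.125)]).round(0).tolist(),proj('top',[lid(a,.125),lid(a,-.125)]).round(0).tolist())
    print('flange',atz('top',303,232,.007),atz('top',303,230.2,.064))
    for z in(.0,.064): print(proj('scene',atz('top',303,231.5,.02)*[1,1,0]+[0,0,z]))
    for nm,u,v,z in [('bottle',336,267,.15),('race',277.5,280,.032),('blackflange',350,203,.06),('brown',350,316,.06),('wr1',272,167,.005),('wr2',337,162,.005)]: print(nm,atz('top',u,v,z).round(3))
    np.savez('fit.npz',b=b,w=w)
E
python3 fit.py
```

```text
box [ 0.53439685 -0.31127405  0.13570304] [-1.  -4.3  0.3 -5.   0.9 -0.2  0.7 -0.4  0.3 -2.4  2.  -3.9 -1.2 -0.3
 -0.   0.8  0.8 -1.7  0.3 -1.3]
stop_top [ 0.50189512 -0.2682758   0.13318008]
washer [0.54107722 0.29530314 0.14964373] [-0.4  0.4 -1.5 -1.7  0.  -1.8  0.5 -2.2 -0.9 -0.4 -1.5  0.6]
1.2 [[469.0, 137.0], [509.0, 210.0]] [[124.0, 165.0], [142.0, 294.0]]
1.3 [[480.0, 134.0], [521.0, 206.0]] [[111.0, 166.0], [129.0, 296.0]]
1.4 [[490.0, 132.0], [533.0, 203.0]] [[98.0, 167.0], [117.0, 298.0]]
1.5 [[500.0, 130.0], [545.0, 201.0]] [[86.0, 169.0], [104.0, 300.0]]
1.6 [[510.0, 130.0], [557.0, 201.0]] [[73.0, 170.0], [91.0, 302.0]]
flange [0.55822369 0.00162927 0.007     ] [0.55674261 0.00176119 0.064     ]
[[323.45742396 284.97408545]]
[[323.76093183 265.71983771]]
bottle [ 0.464 -0.07   0.15 ]
race [0.439 0.065 0.032]
blackflange [ 0.622 -0.113  0.06 ]
brown [ 0.351 -0.107  0.06 ]
wr1 [0.724 0.077 0.005]
wr2 [ 0.735 -0.087  0.005]
```

```bash
cat >> h.py <<'E'
from scipy.spatial.transform import Rotation as R
def axes(z,x):
    z=np.array(z)/np.linalg.norm(z); x=np.array(x)-z*np.dot(x,z); x/=np.linalg.norm(x); return R.from_matrix(np.c_[x,np.cross(z,x),z])
E
cat > st.py <<'E'
from h import *
from fit import n,xs,f0,T
b=np.load('fit.npz')['b'];w=np.load('fit.npz')['w']
Rb=R.from_euler('z',b[2]); nw=Rb.apply(n); xw=Rb.apply(xs)
ST=T(b,f0+.046*n)[0]; RS=axes(-nw,xw)
Rw=R.from_euler('z',w[2])
def show(ts):
    p,r=pose()
    for t in ts: print(*[x.tolist() for x in rel(p,r,*t)])
E
python3 - <<'E'
from st import *
show([(ST+nw*(.017+d),RS) for d in (.05,.01,0)])
E
```

```text
[1.2376, -0.734, 0.1004] [-0.0289, 0.1931, 0.0892]
[1.3255, -0.7075, 0.2314] [-0.0289, 0.1931, 0.0892]
[1.3475, -0.7008, 0.2642] [-0.0289, 0.1931, 0.0892]
```

Emit:
carry_out(series=[0.5,-0.35,-0.05,-0.015,0.1,0.045,1,1,-0.7,0,-0.0289,0.1931,0.0892,1,1,-0.734,0,-0.0289,0.1931,0.0892,1,1,-0.734,0,-0.0289,0.1931,0.0892,1,1,-0.734,0,-0.0289,0.1931,0.0892,1,1,-0.734,0,-0.0289,0.1931,0.0892,1,1,-0.734,0,-0.0289,0.1931,0.0892,1,1,-0.734,0,-0.0289,0.1931,0.0892,1])

```text
t: 1.1
ee_pos: [0.41, -0.3005, 0.2143]
eef_rot: [-0.019, 0.951, 0.065, 0.3]
ft_force: [0.3, -0.8, -0.6]
gripper_width: -0.0004
grip_force: 0.0
```

Run:
```python
from st import *
print(sense()['qpos'])
show([(ST+nw*(.017+d),RS) for d in (.05,.01,0,-.014)])
```

```text
[-1.08835411 -0.08279785  2.20323777  0.73602469  0.93102286 -0.07902007]
[0.1265, -0.0787, 0.2166] [0.0012, -0.0001, 0.0003]
[0.1264, -0.0793, 0.3766] [0.0012, -0.0001, 0.0003]
[0.1264, -0.0794, 0.4166] [0.0012, -0.0001, 0.0003]
[0.1264, -0.0796, 0.4726] [0.0012, -0.0001, 0.0003]
```

Emit:
carry_out(series=[0.1265,-0.079,0.2,0.001,0,0,1,0.1265,-0.079,0.32,0.001,0,0,1,0.1265,-0.079,0.38,0.001,0,0,1,0.1265,-0.079,0.38,0.001,0,0,1])

```text
t: 1.6
ee_pos: [0.4867, -0.2688, 0.1531]
eef_rot: [-0.022, 0.952, 0.065, 0.3]
ft_force: [-0.3, 0.6, -0.2]
gripper_width: 0.0001
grip_force: 0.0
```

Run:
```python
from st import *
print(sense()['ft_force'])
show([(ST+nw*(.017+d),RS) for d in (0,-.014)])
a=snap('scene','pics/s1.png')['pixels'];t=snap('top','pics/t1.png')['pixels']
c=lambda i,x,y,w,h:cv2.resize(np.asarray(i)[y:y+h,x:x+w,::-1],None,fx=3.2,fy=3.2,interpolation=cv2.INTER_CUBIC)
cv2.imwrite('pics/c2.png',np.hstack([c(t,375,170,120,130),c(a,125,170,125,130)]))
```

```text
[-0.3432153   0.57464378 -0.18211783]
[0.004, 0.0062, 0.032] [-0.0008, 0.0003, -0.0001]
[0.004, 0.0064, 0.088] [-0.0008, 0.0003, -0.0001]
```

View pics/c2.png

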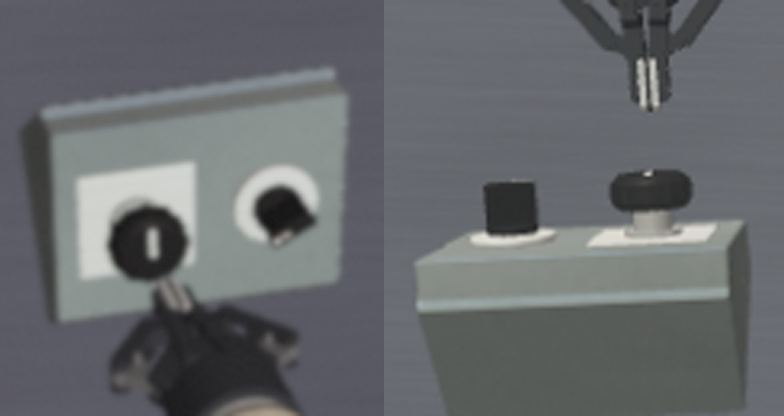

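Run:
```python
from st import *
p,r=pose(); print(p)
for tip in (p, p+.017*r.apply([0,0,1]), ST): print(proj('scene',tip),proj('top',tip))
print(tri(('scene',208.1,203.8),('top',428.75,259)), tri(('scene',208.6,227),('top',421,246)))
```

```text
[ 0.48689521 -0.26959769  0.15460359]
[[208.35881609 210.87512982]] [[425.2406924  255.38522479]]
[[208.82533463 218.20785845]] [[423.1654061  251.48445733]]
[[208.76326454 222.17316135]] [[422.38078036 249.36313689]]
[ 0.47779135 -0.27218348  0.16841832] [ 0.51021508 -0.26747087  0.12555968]
```

Run:
```python
from st import *
o=cv2.imread('pics/s1.png'); ot=cv2.imread('pics/t1.png')
snap('scene','pics/s2.png');snap('top','pics/t2.png')
a=cv2.imread('pics/s2.png');t=cv2.imread('pics/t2.png')
print(np.abs(o.astype(int)-a).max(),np.abs(ot.astype(int)-t).max(),sense()['t'],pose()[0])
c=lambda i,x,y,w,h:cv2.resize(np.asarray(i)[y:y+h,x:x+w],None,fx=3.2,fy=3.2,interpolation=cv2.INTER_CUBIC)
cv2.imwrite('pics/c3.png',np.hstack([c(t,375,170,120,130),c(a,125,170,125,130)]))
```

```text
87 24 1.8 [ 0.48700399 -0.26970383  0.15518779]
```

View pics/c3.png

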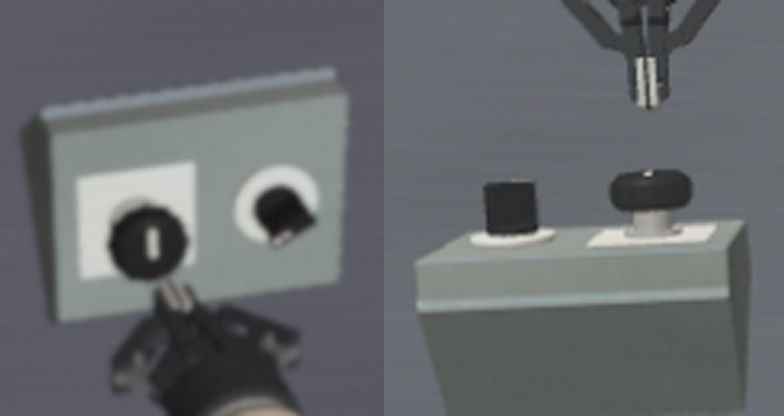

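Run:
```python
from st import *
p=np.array([.25786,-.56845,.2127]);y=quat([-.00108,.97742,.2113,-.00016]).apply([0,1,0])
for dz in (.03,.013,0,-.017): print(dz,[proj(c,p+[0,0,dz]+s*.0425*y).round(1).tolist() for c in('scene','top') for s in(1,-1)])
s=cv2.imread('pics/scene0.png');t=cv2.imread('pics/top0.png')
c=lambda i,x,y,w,h:cv2.resize(np.asarray(i)[y:y+h,x:x+w],None,fx=4,fy=4,interpolation=cv2.INTER_CUBIC)
cv2.imwrite('pics/c4.png',np.hstack([c(s,50,60,95,90),c(t,545,330,95,90)]))
```

```text
0.03 [[[91.7, 127.3]], [[124.9, 120.6]], [[604.5, 354.3]], [[567.3, 372.3]]]
0.013 [[[93.3, 133.0]], [[126.3, 126.3]], [[600.1, 353.3]], [[563.5, 371.1]]]
0 [[[94.6, 137.3]], [[127.3, 130.7]], [[596.8, 352.6]], [[560.6, 370.2]]]
-0.017 [[[96.1, 142.9]], [[128.7, 136.2]], [[592.6, 351.7]], [[556.9, 369.1]]]
```

View pics/c4.png

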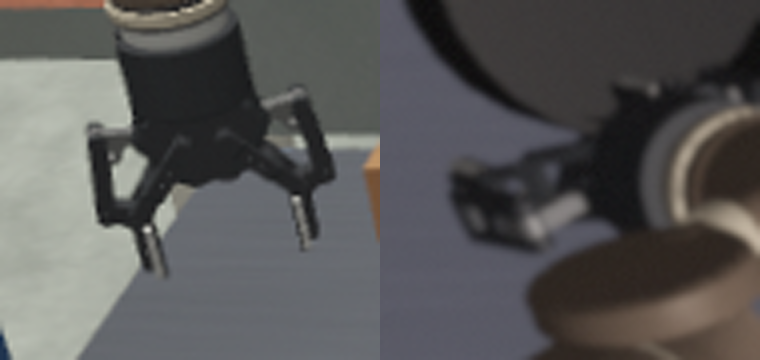

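Emit:
carry_out(series=[0,0,0.1,0,0,0,1,0,0,0.13,0,0,0,1,0,0,0.145,0,0,0,1,0,0,0.155,0,0,0,1,0,0,0.165,0,0,0,1])

```text
t: 2.42
ee_pos: [0.5107, -0.2656, 0.1208]
eef_rot: [-0.02, 0.951, 0.066, 0.3]
ft_force: [-0.1, 0.5, -0.0]
gripper_width: 0.0001
grip_force: 0.0
```

Emit:
carry_out(series=[0,0,0.015,0,0,0,1,0,0,0.03,0,0,0,1,0,0,0.03,0,0,0,1])

```text
t: 2.8
ee_pos: [0.515, -0.2649, 0.1144]
eef_rot: [-0.021, 0.951, 0.065, 0.3]
ft_force: [-1.5, 0.5, 2.8]
gripper_width: -0.0004
grip_force: 1.7
```

Emit:
carry_out(series=[0,0,0.012,0,0,0,1,0,0,0.024,0,0,0,1,0,0,0.024,0,0,0,1])

```text
t: 3.18
ee_pos: [0.5185, -0.2645, 0.1094]
eef_rot: [-0.021, 0.951, 0.065, 0.3]
ft_force: [-0.9, -0.8, 1.4]
gripper_width: -0.0001
grip_force: 1.1
```

Emit:
carry_out(series=[0,0,0.012,0,0,0,1,0,0,0.016,0,0,0,1,0,0,0.016,0,0,0,1])

```text
t: 3.55
ee_pos: [0.5206, -0.2641, 0.1062]
eef_rot: [-0.021, 0.951, 0.065, 0.3]
ft_force: [-1.4, 0.2, 4.6]
gripper_width: 0.0002
grip_force: 2.5
```

Emit:
carry_out(series=[0,0,0.008,0,0,0,1,0,0,0.012,0,0,0,1,0,0,0.012,0,0,0,1])

```text
t: 3.92
ee_pos: [0.5213, -0.2643, 0.1059]
eef_rot: [-0.02, 0.951, 0.067, 0.301]
ft_force: [-25.0, 1.0, 27.9]
gripper_width: 0.0002
grip_force: 18.6
```

Emit:
carry_out(series=[0,0,-0.1,0,0,0,1,0,0,-0.3,0,0,0,1,0,0,-0.5,0,0,0,0.6,0,0,-0.5,0,0,0,0.6])

```text
t: 4.42
ee_pos: [0.4512, -0.2753, 0.209]
eef_rot: [-0.018, 0.951, 0.066, 0.302]
ft_force: [-0.7, -0.6, 0.0]
gripper_width: 0.0339
grip_force: 0.0
```

Run:
```python
from st import *
a=snap('scene','pics/s3.png')['pixels'];t=snap('top','pics/t3.png')['pixels']
c=lambda i,x,y,w,h:cv2.resize(np.asarray(i)[y:y+h,x:x+w,::-1],None,fx=3.2,fy=3.2,interpolation=cv2.INTER_CUBIC)
cv2.imwrite('pics/c5.png',np.hstack([c(t,375,170,120,130),c(a,125,170,125,130)]))
F=np.array([.5570,.0017,0])
# flange grasp: tool down, y along washer x
Rd=axes([0,0,-1],Rw.apply([0,1,0])); Rd2=axes([0,0,-1],Rw.apply([0,-1,0]))
for r in(Rd,Rd2): show([(F+[0,0,.2],r),(F+[0,0,.12],r)])
```

```text
[0.4552, -1.0303, 0.3469] [0.1533, -0.1518, -0.4867]
[0.2716, -1.03, 0.609] [0.1533, -0.1518, -0.4867]
[0.4552, -1.0303, 0.3469] [-0.1513, -0.1528, 0.4792]
[0.2716, -1.03, 0.609] [-0.1513, -0.1528, 0.4792]
```

View pics/c5.png

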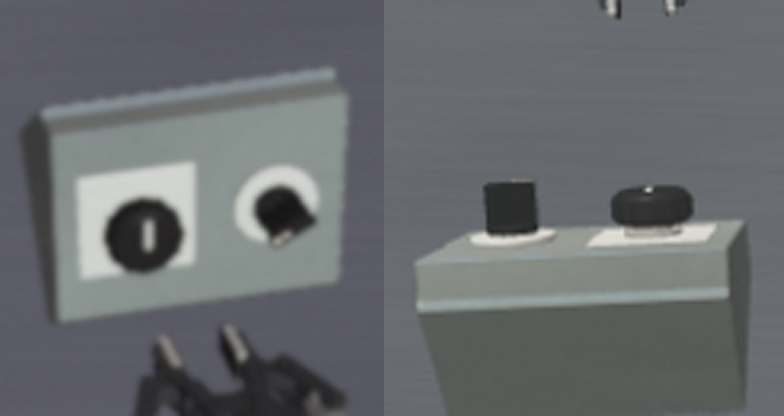

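Emit:
carry_out(series=[0.4,-0.3,0.1,0.1533,-0.1518,-0.4867,0,0.4552,-1,0.3,0.1533,-0.1518,-0.4867,0,0.4552,-1,0.3,0.1533,-0.1518,-0.4867,0,0.4552,-1,0.3,0.1533,-0.1518,-0.4867,0,0.4552,-1,0.3,0.1533,-0.1518,-0.4867,0,0.4552,-1,0.3,0.1533,-0.1518,-0.4867,0,0.4552,-1,0.3,0.1533,-0.1518,-0.4867,0,0.4552,-1,0.3,0.1533,-0.1518,-0.4867,0])

```text
t: 5.52
ee_pos: [0.5506, -0.0058, 0.2069]
eef_rot: [-0.004, 0.707, 0.707, 0.032]
ft_force: [0.4, 0.2, -0.4]
gripper_width: 0.0854
grip_force: 0.0
```

Emit:
carry_out(series=[0,0,0,0,0,0,0,0,0,0,0,0,0,0])

```text
t: 5.78
ee_pos: [0.5506, -0.0065, 0.208]
eef_rot: [-0.004, 0.71, 0.703, 0.034]
ft_force: [-0.4, -0.1, -0.2]
gripper_width: 0.0849
grip_force: 0.0
```

Run:
```python
from st import *
F=np.array([.5570,.0017,0])
Rd=axes([0,0,-1],Rw.apply([0,1,0]))
print(sense()['qpos'],pose()[0])
show([(F+[0,0,.15],Rd),(F+[0,0,.015],Rd)])
snap('scene','pics/s4.png')
```

```text
[-0.12665365  0.14523923  1.84819271  0.06525691  1.11279408 -0.14479419] [ 0.55057533 -0.00652178  0.20798755]
[0.0206, 0.0154, 0.2343] [0.0149, -0.016, -0.0507]
[-0.0085, -0.0077, 0.773] [0.0149, -0.016, -0.0507]
```

View pics/s4.png

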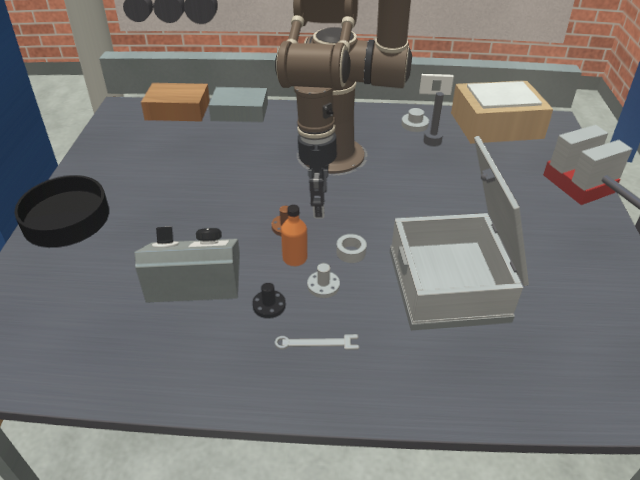

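Emit:
carry_out(series=[0.02,0.015,0.2,0.015,-0.016,-0.05,0,0,0,0.4,0.015,-0.016,-0.05,0,-0.005,-0.005,0.6,0.015,-0.016,-0.05,0,-0.009,-0.008,0.75,0.015,-0.016,-0.05,0,-0.01,-0.009,0.8,0.015,-0.016,-0.05,0,-0.01,-0.009,0.805,0.015,-0.016,-0.05,0,-0.01,-0.009,0.805,0.015,-0.016,-0.05,0])

```text
t: 6.7
ee_pos: [0.5605, 0.0005, 0.0107]
eef_rot: [0.003, 0.653, 0.758, 0.002]
ft_force: [-0.8, -0.2, 1.2]
gripper_width: 0.0853
grip_force: 0.0
```

Emit:
carry_out(series=[0,0,0,0,0,0,0.9,0,0,0,0,0,0,0.9,0,0,0,0,0,0,0.9,0,0,0,0,0,0,0.9,0,0,0,0,0,0,0.9,0,0,0,0,0,0,0.9,0,0,0,0,0,0,0.9,0,0,0,0,0,0,0.9], force=60)

```text
t: 7.7
ee_pos: [0.5601, 0.0009, 0.0099]
eef_rot: [0.002, 0.653, 0.758, 0.001]
ft_force: [0.6, 1.1, 5.4]
gripper_width: 0.0287
grip_force: 59.4
```

Emit:
carry_out(series=[0,0,-0.1,0,0,0,0.9,0,0,-0.3,0,0,0,0.9,0,0,-0.5,0,0,0,0.9,0,0,-0.7,0,0,0,0.9,0,0,-0.8,0,0,0,0.9,0,0,-0.8,0,0,0,0.9])

```text
t: 8.45
ee_pos: [0.5582, 0.001, 0.2092]
eef_rot: [0.002, 0.653, 0.758, 0.001]
ft_force: [0.5, -0.6, -7.7]
gripper_width: 0.0285
grip_force: 61.1
```

Run:
```python
from st import *
Rd=axes([0,0,-1],Rw.apply([0,1,0]))
P=T(w,(0,-.04,.0))[0]; print(P,sense()['qpos'],sense()['ft_force'])
show([(P+[0,0,.22],Rd),(P+[0,0,.06],Rd)])
a=snap('scene','pics/s5.png')['pixels']; t=snap('top','pics/t5.png')['pixels']
c=lambda i,x,y,w,h:cv2.resize(np.asarray(i)[y:y+h,x:x+w,::-1],None,fx=3,fy=3,interpolation=cv2.INTER_CUBIC)
cv2.imwrite('pics/c6.png',np.hstack([c(a,260,140,130,150),c(t,260,170,130,150)]))
```

```text
[0.54704066 0.25575017 0.        ] [-7.55609028e-02  1.82505183e-01  1.80043107e+00 -1.27356705e-03
  1.15463338e+00 -2.23963189e-01] [ 0.49815158 -0.59624562 -7.69782988]
[1.0144, 0.1072, -0.045] [0.0012, 0.0006, -0.0002]
[1.0157, 0.1048, 0.595] [0.0012, 0.0006, -0.0002]
```

View pics/c6.png

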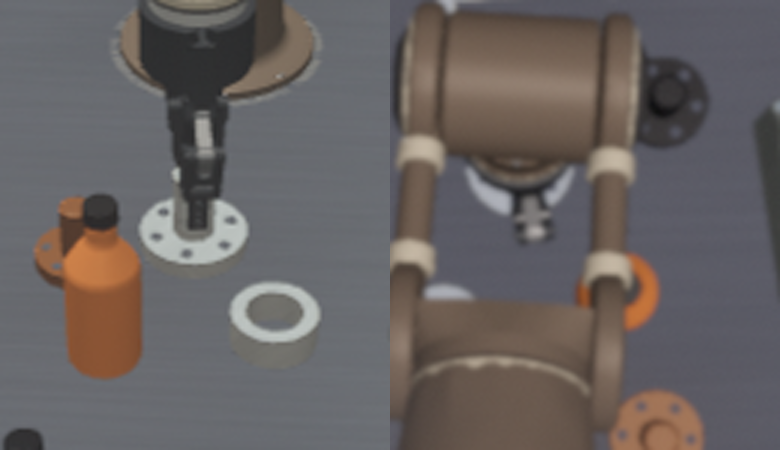

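Emit:
carry_out(series=[0.2,0.02,-0.04,0,0,0,0.9,0.45,0.05,-0.04,0,0,0,0.9,0.7,0.08,-0.04,0,0,0,0.9,0.9,0.1,0,0,0,0,0.9,0.974,0.106,0.15,0,0,0,0.9,0.974,0.106,0.3,0,0,0,0.9,0.974,0.106,0.4,0,0,0,0.9,0.974,0.106,0.4,0,0,0,0.9])

```text
t: 9.55
ee_pos: [0.543, 0.2438, 0.1022]
eef_rot: [-0.002, 0.652, 0.758, -0.006]
ft_force: [-1.0, 0.3, -6.8]
gripper_width: 0.0285
grip_force: 60.9
```

Run:
```python
from st import *
Rd=axes([0,0,-1],Rw.apply([0,1,0]))
P=T(w,(0,-.05,.0))[0]; print(P,sense()['qpos'],sense()['ft_force'])
show([(P+[0,0,.05],Rd),(P+[0,0,.04],Rd)])
a=snap('scene','pics/s6.png')['pixels']; t=snap('top','pics/t6.png')['pixels']
```

```text
[0.54853151 0.24586193 0.        ] [ 0.35005322  0.38520807  1.77757243 -0.00262335  0.99026068  0.20237103] [-0.98712265  0.28946167 -6.83995098]
[0.0059, 0.0253, 0.2083] [-0.0034, 0.0014, -0.0002]
[0.0061, 0.0257, 0.2483] [-0.0034, 0.0014, -0.0002]
```

Emit:
carry_out(series=[0,0.01,0.08,0,0,0,0.9,0,0.01,0.15,0,0,0,0.9,0,0.01,0.2,0,0,0,0.9,0,0.01,0.22,0,0,0,0.9,0,0.01,0.22,0,0,0,0.9])

```text
t: 10.28
ee_pos: [0.5509, 0.2459, 0.0531]
eef_rot: [0.001, 0.653, 0.758, 0.0]
ft_force: [-0.1, 0.8, -6.8]
gripper_width: 0.0283
grip_force: 60.9
```

Emit:
carry_out(series=[0,0,0.008,0,0,0,0.9,0,0,0.016,0,0,0,0.9,0,0,0.016,0,0,0,0.9])

```text
t: 10.65
ee_pos: [0.5513, 0.246, 0.0498]
eef_rot: [0.002, 0.653, 0.758, 0.001]
ft_force: [0.3, -0.5, -6.8]
gripper_width: 0.0283
grip_force: 60.9
```

Still hanging; go on in small steps.

Emit:
carry_out(series=[0,0,0.012,0,0,0,0.9,0,0,0.024,0,0,0,0.9,0,0,0.024,0,0,0,0.9])

```text
t: 11.02
ee_pos: [0.5508, 0.2458, 0.0432]
eef_rot: [0.001, 0.653, 0.758, 0.0]
ft_force: [0.3, 0.6, -6.2]
gripper_width: 0.0287
grip_force: 60.9
```

Emit:
carry_out(series=[0,0,0.008,0,0,0,0.9,0,0,0.012,0,0,0,0.9,0,0,0.012,0,0,0,0.9])

```text
t: 11.4
ee_pos: [0.5512, 0.2459, 0.0405]
eef_rot: [0.001, 0.653, 0.758, 0.0]
ft_force: [0.3, -0.1, -6.6]
gripper_width: 0.0284
grip_force: 60.9
```

Emit:
carry_out(series=[0,0,0.006,0,0,0,0.9,0,0,0.008,0,0,0,0.9,0,0,0.008,0,0,0,0.9])

```text
t: 11.78
ee_pos: [0.5515, 0.2461, 0.0399]
eef_rot: [0.002, 0.653, 0.758, 0.001]
ft_force: [-5.0, -1.6, 5.7]
gripper_width: 0.0284
grip_force: 62.1
```

Emit:
carry_out(series=[0,0,0,0,0,0,0.5,0,0,0,0,0,0,0.2,0,0,0,0,0,0,0.2,0,0,0,0,0,0,0.2,0,0,-0.1,0,0,0,0.2,0,0,-0.3,0,0,0,0.2,0,0,-0.5,0,0,0,0.2,0,0,-0.7,0,0,0,0.5])

```text
t: 12.78
ee_pos: [0.5507, 0.2461, 0.2151]
eef_rot: [0.002, 0.653, 0.758, 0.001]
ft_force: [1.3, 0.8, -0.5]
gripper_width: 0.0514
grip_force: 0.0
```

Emit:
carry_out(series=[-0.2,0,-0.2,0,0,0,1,-0.4,0,-0.4,0,0,0,1,-0.6,0,-0.6,0,0,0,1,-0.6,0,-0.6,0,0,0,1])

```text
t: 13.28
ee_pos: [0.5742, 0.0961, 0.3677]
eef_rot: [0.004, 0.653, 0.757, 0.003]
ft_force: [-0.9, 1.0, 0.6]
gripper_width: -0.0002
grip_force: 0.0
```

Run:
```python
from st import *
a=snap('scene','pics/s7.png')['pixels'];t=snap('top','pics/t7.png')['pixels']
c=lambda i,x,y,w,h:cv2.resize(np.asarray(i)[y:y+h,x:x+w,::-1],None,fx=2.2,fy=2.2,interpolation=cv2.INTER_CUBIC)
cv2.imwrite('pics/c7.png',np.hstack([c(a,380,120,160,210),c(t,80,130,190,210)]))
print(sense()['qpos'])
Rd=axes([0,0,-1],Rw.apply([0,1,0]))
# lid push waypoints: corner at radius r on outer face
r=.19
for a in (1.28,):
    show([(T(w,(0,y,z))[0],Rd) for y,z in((.0,.47),(.14,.47))])
show([(T(w,(0,.2,.3))[0],Rd)])
```

```text
[ 9.30798044e-02  1.21101085e-01  1.55522721e+00 -1.35314931e-03
  1.45780558e+00 -5.30402959e-02]
[0.8039, -0.0111, -0.4166] [0.0023, 0.0006, -0.0011]
[1.3639, -0.013, -0.4176] [0.0023, 0.0006, -0.0011]
[1.6051, -0.0188, 0.262] [0.0023, 0.0006, -0.0011]
```

View pics/c7.png

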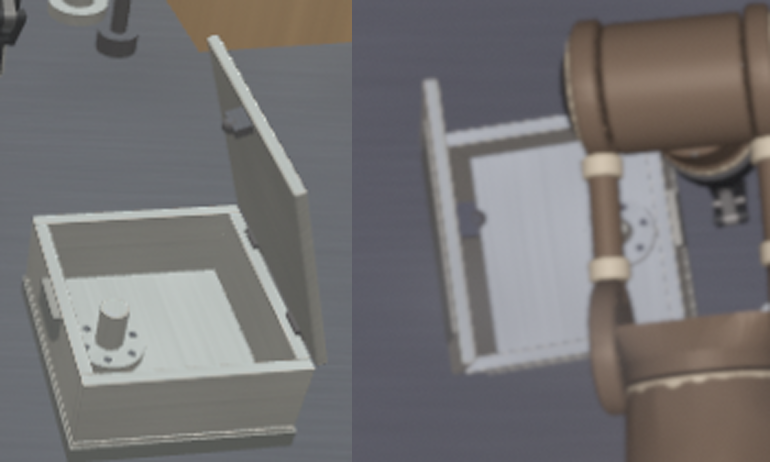

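Emit:
carry_out(series=[0.2,0,-0.2,0,0,0,1,0.45,0,-0.25,0,0,0,1,0.7,0,-0.25,0,0,0,1,0.95,-0.012,-0.25,0,0,0,1,1,-0.012,-0.25,0,0,0,1])

```text
t: 14.0
ee_pos: [0.5293, 0.3495, 0.4223]
eef_rot: [-0.0, 0.65, 0.76, -0.002]
ft_force: [-0.4, -0.3, 0.5]
gripper_width: 0.0
grip_force: 0.0
```

Emit:
carry_out(series=[0.25,0,0,0,0,0,1,0.5,0,0,0,0,0,1,0.56,0,0.1,0,0,0,1,0.56,0,0.3,0,0,0,1,0.56,0,0.5,0,0,0,1,0.56,0,0.55,0,0,0,1,0.56,0,0.55,0,0,0,1])

```text
t: 14.88
ee_pos: [0.5114, 0.4829, 0.2868]
eef_rot: [0.001, 0.653, 0.758, -0.001]
ft_force: [0.0, 0.9, 0.5]
gripper_width: 0.0
grip_force: 0.0
```

```bash
cat > lid.py <<'E'
from st import *
Rd=axes([0,0,-1],Rw.apply([0,1,0]))
def lp(a,r=.19): return (T(w,(0,.115-r*np.cos(a)+.012*np.sin(a)+.011,.115+r*np.sin(a)+.012*np.cos(a)-.018))[0],Rd)
E
python3 - <<'E'
from lid import *
print(proj('scene',[.5515,.246,.094]),sense()['qpos'],pose()[0])
A=[1.3,1.2,1.1,1.0,.9,.8,.7,.6,.5,.4,.3,.2,.1,.05,0];show([lp(a) for a in A])
snap('scene','pics/s8.png');
E
```

```text
[[432.21293794 258.80931528]] [ 0.69616154  0.41051201  1.34915737 -0.00279407  1.38338818  0.54779097] [0.51138422 0.48288244 0.28677144]
[-0.4126, 0.0059, 0.0152] [0.0001, 0.001, -0.0002]
[-0.4862, 0.0059, 0.0349] [0.0001, 0.001, -0.0002]
[-0.5574, 0.006, 0.0617] [0.0001, 0.001, -0.0002]
[-0.6256, 0.006, 0.0956] [0.0001, 0.001, -0.0002]
[-0.69, 0.0061, 0.1361] [0.0001, 0.001, -0.0002]
[-0.7501, 0.0061, 0.1828] [0.0001, 0.001, -0.0002]
[-0.8053, 0.0061, 0.2353] [0.0001, 0.001, -0.0002]
[-0.8549, 0.0062, 0.293] [0.0001, 0.001, -0.0002]
[-0.8985, 0.0062, 0.3554] [0.0001, 0.001, -0.0002]
[-0.9356, 0.0062, 0.4218] [0.0001, 0.001, -0.0002]
[-0.966, 0.0062, 0.4916] [0.0001, 0.001, -0.0002]
[-0.9892, 0.0062, 0.5641] [0.0001, 0.001, -0.0002]
[-1.0051, 0.0062, 0.6386] [0.0001, 0.001, -0.0002]
[-1.0102, 0.0062, 0.6763] [0.0001, 0.001, -0.0002]
[-1.0134, 0.0062, 0.7142] [0.0001, 0.001, -0.0002]
```

Emit:
carry_out(series=[-0.2,0,0.01,0,0,0,1,-0.4,0,0.015,0,0,0,1,-0.45,0,0.025,0,0,0,1,-0.5,0,0.04,0,0,0,1,-0.557,0,0.062,0,0,0,1,-0.6,0,0.08,0,0,0,1,-0.626,0,0.096,0,0,0,1,-0.626,0,0.096,0,0,0,1])

```text
t: 15.92
ee_pos: [0.5346, 0.3276, 0.2633]
eef_rot: [0.001, 0.653, 0.758, -0.001]
ft_force: [-0.5, 0.0, 0.1]
gripper_width: -0.0002
grip_force: 0.0
```

Run:
```python
from lid import *
print(pose()[0]);A=[.9,.8,.7,.6,.5,.4,.3,.2,.1,.05,0];show([lp(a) for a in A])
snap('scene','pics/s9.png');o=cv2.imread('pics/s8.png');a=cv2.imread('pics/s9.png')
# near lid edge/outer bright pixels: did the lid move?
lid0=proj('scene',[T(w,(.125,.115-.23*np.cos(q),.115+.23*np.sin(q)))[0] for q in (1.28,1.0,.8)]);print(lid0)
d=np.abs(o.astype(int)-a).sum(2)>40; ys,xs_=np.nonzero(d[:, 420:]);print(d[150:230,500:540].sum(),d[200:260,440:500].sum())
```

```text
[0.53462011 0.32755757 0.26326765]
[-0.0621, 0.0064, 0.0401] [0.0001, 0.0009, -0.0004]
[-0.1222, 0.0064, 0.0868] [0.0001, 0.0009, -0.0004]
[-0.1774, 0.0065, 0.1392] [0.0001, 0.0009, -0.0004]
[-0.227, 0.0065, 0.197] [0.0001, 0.0009, -0.0004]
[-0.2706, 0.0066, 0.2593] [0.0001, 0.0009, -0.0004]
[-0.3078, 0.0066, 0.3258] [0.0001, 0.0009, -0.0004]
[-0.3382, 0.0066, 0.3956] [0.0001, 0.0009, -0.0004]
[-0.3614, 0.0066, 0.468] [0.0001, 0.0009, -0.0004]
[-0.3773, 0.0067, 0.5425] [0.0001, 0.0009, -0.0004]
[-0.3825, 0.0066, 0.5802] [0.0001, 0.0009, -0.0004]
[-0.3857, 0.0066, 0.6181] [0.0001, 0.0009, -0.0004]
[[518.36610555 206.64135936]
 [485.2428389  219.49261168]
 [463.92012117 232.14930145]]
804 532
```

Emit:
carry_out(series=[-0.05,0.006,0.033,0,0,0,1,-0.09,0.006,0.063,0,0,0,1,-0.13,0.006,0.095,0,0,0,1,-0.177,0.006,0.14,0,0,0,1,-0.227,0.006,0.197,0,0,0,1,-0.27,0.006,0.259,0,0,0,1,-0.308,0.006,0.326,0,0,0,1,-0.308,0.006,0.326,0,0,0,1])

```text
t: 16.98
ee_pos: [0.5471, 0.2507, 0.1805]
eef_rot: [0.001, 0.653, 0.757, -0.002]
ft_force: [-0.7, -0.6, -0.5]
gripper_width: 0.0002
grip_force: 0.0
```

Emit:
carry_out(series=[-0.015,0,0.035,0,0,0,1,-0.03,0,0.07,0,0,0,1,-0.042,0,0.105,0,0,0,1,-0.054,0,0.142,0,0,0,1,-0.062,0,0.18,0,0,0,1,-0.07,0,0.216,0,0,0,1,-0.07,0,0.216,0,0,0,1])

```text
t: 17.85
ee_pos: [0.5499, 0.2344, 0.1276]
eef_rot: [0.001, 0.653, 0.758, -0.001]
ft_force: [-0.1, 0.6, -0.8]
gripper_width: -0.0001
grip_force: 0.0
```

Run:
```python
from lid import *
print(pose()[0],sense()['ft_force']);A=[.1,.05,0,-.05];show([lp(a) for a in A])
```

```text
[0.54990234 0.23439784 0.12763643] [-0.10562472  0.58245781 -0.79433172]
[-0.0013, 0.0014, -0.0011] [-0.0002, 0.0007, -0.0003]
[-0.0064, 0.0014, 0.0366] [-0.0002, 0.0007, -0.0003]
[-0.0097, 0.0015, 0.0746] [-0.0002, 0.0007, -0.0003]
[-0.011, 0.0015, 0.1126] [-0.0002, 0.0007, -0.0003]
```

Emit:
carry_out(series=[-0.005,0,0.02,0,0,0,1,-0.006,0,0.035,0,0,0,1,-0.006,0,0.035,0,0,0,1])

```text
t: 18.23
ee_pos: [0.5517, 0.2341, 0.1237]
eef_rot: [0.001, 0.653, 0.758, 0.001]
ft_force: [-6.0, -1.3, 13.2]
gripper_width: 0.0002
grip_force: 6.8
```

Emit:
carry_out(series=[0,0,0.01,0,0,0,1,0,0,0.018,0,0,0,1,0,0,0.018,0,0,0,1])

```text
t: 18.6
ee_pos: [0.5517, 0.2335, 0.1195]
eef_rot: [0.002, 0.652, 0.758, 0.001]
ft_force: [-4.7, -1.7, 11.2]
gripper_width: -0.0
grip_force: 5.8
```

Emit:
carry_out(series=[0,0,0.01,0,0,0,1,0,0,0.016,0,0,0,1,0,0,0.016,0,0,0,1])

```text
t: 18.98
ee_pos: [0.5517, 0.233, 0.1127]
eef_rot: [0.002, 0.652, 0.758, 0.0]
ft_force: [-0.4, -2.6, 4.2]
gripper_width: 0.0002
grip_force: 1.6
```

Emit:
carry_out(series=[0,0,0.01,0,0,0,1,0,0,0.016,0,0,0,1,0,0,0.016,0,0,0,1])

```text
t: 19.35
ee_pos: [0.552, 0.2332, 0.1105]
eef_rot: [0.002, 0.652, 0.758, 0.0]
ft_force: [-4.8, -3.6, 14.6]
gripper_width: -0.0002
grip_force: 7.3
```

Emit:
carry_out(series=[0,0,0.006,0,0,0,1,0,0,0.01,0,0,0,1,0,0,0.01,0,0,0,1])

```text
t: 19.73
ee_pos: [0.5521, 0.2332, 0.1104]
eef_rot: [0.002, 0.652, 0.758, 0.0]
ft_force: [-9.0, -5.8, 25.5]
gripper_width: 0.0
grip_force: 12.6
```

Emit:
carry_out(series=[0,0,-0.1,0,0,0,1,0,0,-0.3,0,0,0,1,-0.2,0,-0.5,0,0,0,1,-0.45,0,-0.7,0,0,0,0,-0.7,0,-0.8,0,0,0,0,-0.95,0,-0.8,0,0,0,0,-1,0,-0.8,0,0,0,0])

```text
t: 20.6
ee_pos: [0.5889, -0.0158, 0.3065]
eef_rot: [0.002, 0.653, 0.757, 0.001]
ft_force: [-0.2, 0.3, 0.2]
gripper_width: 0.0724
grip_force: 0.0
```

Run:
```python
from lid import *
C=np.array([.5213,-.2643,.1059]); G=RS*R.from_rotvec([0,0,-.4])
print(pose()[0],sense()['qpos'])
show([(C+.13*nw+[0,0,.05],G),(C+.13*nw,G)])
snap('scene','pics/s10.png');im=cv2.imread('pics/s10.png')
# shut-lid check: free-edge outer corners expected for a=0 vs 0.08
for q in(0,.08): print(proj('scene',[T(w,(x,.115-.23*np.cos(q)+.012*np.sin(q),.115+.23*np.sin(q)+.012*np.cos(q)))[0] for x in(-.125,0,.125)]).round(1).tolist())
g=cv2.cvtColor(im,cv2.COLOR_BGR2GRAY)
print(g[255,390:420].tolist()); print(g[205:225,440].tolist()); print(g[280:310,460].tolist())
```

```text
[ 0.5888562  -0.01582674  0.30648334] [-1.00482333e-01  1.65078972e-01  1.62167944e+00 -5.41413018e-04
  1.34923989e+00 -2.47601283e-01]
[-0.9397, -0.7123, 0.1744] [-0.1705, 0.1123, 0.3644]
[-0.9393, -0.7134, 0.3744] [-0.1705, 0.1123, 0.3644]
[[394.6, 213.2], [405.4, 248.9], [417.8, 290.3]]
[[396.1, 207.1], [407.1, 242.7], [419.7, 284.0]]
[103, 94, 101, 135, 146, 127, 114, 106, 95, 93, 94, 136, 158, 161, 160, 132, 145, 140, 181, 190, 190, 190, 190, 190, 191, 191, 191, 191, 192, 192]
[109, 109, 109, 111, 112, 112, 119, 193, 190, 190, 190, 189, 188, 179, 161, 161, 161, 161, 162, 161]
[190, 190, 190, 190, 191, 190, 190, 182, 149, 116, 121, 168, 148, 113, 113, 113, 114, 115, 114, 114, 114, 115, 116, 113, 112, 113, 113, 114, 113, 113]
```

Run:
```python
import cv2
for f in('s7','s10'):
    g=cv2.cvtColor(cv2.imread(f'pics/{f}.png'),cv2.COLOR_BGR2GRAY)
    print(f)
    for v in range(140,310,10): print(v,g[v,390:540:6].tolist())
```

```text
s7
140 [107, 107, 108, 107, 107, 108, 64, 66, 66, 109, 109, 109, 109, 110, 105, 196, 112, 113, 111, 110, 115, 113, 112, 112, 113]
150 [107, 107, 106, 106, 106, 106, 106, 105, 106, 106, 106, 106, 106, 107, 107, 98, 192, 110, 111, 112, 112, 112, 111, 110, 110]
160 [106, 106, 106, 106, 105, 105, 104, 104, 105, 106, 106, 106, 108, 108, 108, 94, 117, 215, 110, 110, 110, 110, 110, 109, 108]
170 [108, 109, 108, 108, 108, 107, 108, 108, 109, 108, 108, 108, 108, 109, 109, 100, 110, 144, 162, 110, 110, 112, 109, 109, 108]
180 [109, 108, 108, 108, 108, 108, 109, 108, 109, 108, 109, 109, 109, 109, 109, 109, 69, 67, 163, 179, 110, 110, 111, 110, 110]
190 [109, 110, 110, 110, 110, 110, 110, 110, 110, 111, 110, 110, 109, 109, 109, 108, 95, 94, 94, 176, 124, 110, 111, 112, 111]
200 [109, 108, 108, 108, 108, 109, 109, 110, 110, 110, 110, 109, 108, 108, 109, 108, 97, 95, 96, 93, 184, 121, 108, 108, 108]
210 [110, 110, 110, 110, 110, 110, 111, 111, 111, 110, 111, 111, 111, 111, 111, 111, 111, 96, 95, 96, 94, 113, 110, 110, 108]
220 [111, 191, 191, 188, 179, 173, 142, 113, 115, 115, 114, 114, 114, 115, 
[... 2582 characters left out ...]
62, 162, 162, 162, 190, 190, 109, 109, 109, 108, 107]
260 [110, 127, 95, 137, 190, 191, 161, 162, 162, 162, 162, 162, 162, 162, 162, 162, 162, 162, 162, 191, 190, 104, 109, 108, 108]
270 [110, 91, 93, 116, 190, 189, 156, 162, 162, 162, 162, 162, 162, 162, 162, 162, 162, 162, 162, 161, 192, 190, 105, 109, 108]
280 [110, 111, 125, 116, 133, 188, 189, 188, 191, 193, 192, 191, 189, 188, 188, 191, 189, 190, 189, 191, 191, 191, 184, 107, 107]
290 [109, 109, 116, 116, 115, 177, 164, 150, 136, 117, 111, 113, 124, 150, 169, 164, 145, 130, 121, 114, 115, 115, 110, 108, 106]
300 [109, 109, 102, 121, 112, 115, 115, 115, 114, 114, 114, 114, 114, 113, 113, 113, 113, 113, 113, 112, 112, 112, 107, 108, 108]
```

Emit:
carry_out(series=[-0.2,-0.1,0,-0.03,0.02,0.06,0,-0.4,-0.3,0,-0.1,0.06,0.2,0,-0.6,-0.45,0.05,-0.1705,0.1123,0.3644,0,-0.8,-0.6,0.1,-0.1705,0.1123,0.3644,0,-0.94,-0.712,0.17,-0.1705,0.1123,0.3644,0,-0.94,-0.712,0.17,-0.1705,0.1123,0.3644,0,-0.94,-0.712,0.17,-0.1705,0.1123,0.3644,0,-0.94,-0.712,0.17,-0.1705,0.1123,0.3644,0])

```text
t: 21.65
ee_pos: [0.4454, -0.2714, 0.2613]
eef_rot: [0.038, 0.92, 0.253, 0.296]
ft_force: [0.1, -0.1, 0.4]
gripper_width: 0.0857
grip_force: 0.0
```

Run:
```python
from lid import *
C=np.array([.5213,-.2643,.1059]); G=RS*R.from_rotvec([0,0,-.4])
print(pose()[0],sense()['qpos'])
show([(C+d*nw,G) for d in(.1,.05,0,-.0245)])
```

```text
[ 0.44538832 -0.27140991  0.26129042] [-0.97114319 -0.1488059   2.15378888  0.67444143  0.95827779 -0.28456239]
[-0.1027, -0.0285, 0.2843] [-0.0013, 0.001, -0.0002]
[-0.1021, -0.0277, 0.4843] [-0.0013, 0.001, -0.0002]
[-0.1015, -0.0269, 0.6843] [-0.0013, 0.001, -0.0002]
[-0.1012, -0.0265, 0.7823] [-0.0013, 0.001, -0.0002]
```

Emit:
carry_out(series=[-0.102,-0.028,0.2,0,0,0,0,-0.102,-0.028,0.4,0,0,0,0,-0.102,-0.027,0.55,0,0,0,0,-0.102,-0.027,0.65,0,0,0,0,-0.102,-0.027,0.72,0,0,0,0,-0.102,-0.027,0.76,0,0,0,0,-0.102,-0.027,0.782,0,0,0,0,-0.102,-0.027,0.782,0,0,0,0])

```text
t: 22.65
ee_pos: [0.5372, -0.2637, 0.088]
eef_rot: [0.039, 0.92, 0.254, 0.297]
ft_force: [0.5, -0.2, -0.9]
gripper_width: 0.0857
grip_force: 0.0
```

Emit:
carry_out(series=[0,0,0,0,0,0,0.5,0,0,0,0,0,0,0.5,0,0,0,0,0,0,0.5,0,0,0,0,0,0,0.5,0,0,0,0,0,0,0.5,0,0,0,0,0,0,0.5], force=40)

```text
t: 23.4
ee_pos: [0.5375, -0.265, 0.0887]
eef_rot: [0.041, 0.92, 0.253, 0.297]
ft_force: [-1.8, -4.6, 4.5]
gripper_width: 0.0549
grip_force: 41.2
```

Emit:
carry_out(series=[0,0,0,0,0,0.05,0.5,0,0,0,0,0,0.1,0.5,0,0,0,0,0,0.15,0.5,0,0,0,0,0,0.2,0.5,0,0,0,0,0,0.24,0.5,0,0,0,0,0,0.24,0.5])

```text
t: 24.15
ee_pos: [0.5376, -0.2658, 0.0887]
eef_rot: [-0.071, 0.948, -0.104, 0.291]
ft_force: [-1.9, -5.3, 4.1]
gripper_width: 0.055
grip_force: 41.2
```

Run:
```python
from lid import *
p,r=pose();s=sense();print(s['ft_force'],s['moment'],(RS.inv()*r).as_rotvec(),s['gripper_width'],s['grip_force'])
```

```text
[-1.90530828 -5.30350141  4.07496558] [-0.66557095  0.0303489  -0.48261619] [-0.00349162 -0.00094674  0.35345243] 0.05504332311475526 41.22175642638467
```

Emit:
carry_out(series=[0,0,-0.015,0,0,0,0.5,0,0,-0.03,0,0,0,0.5,0,0,-0.04,0,0,0,0.5,0,0,-0.04,0,0,0,0.4,0,0,-0.04,0,0,0,0,0,0,-0.04,0,0,0,0,0,0,-0.04,0,0,0,0,0,0,-0.04,0,0,0,0])

```text
t: 25.15
ee_pos: [0.5309, -0.2637, 0.0955]
eef_rot: [-0.074, 0.949, -0.103, 0.29]
ft_force: [0.4, 0.1, -0.4]
gripper_width: 0.0856
grip_force: 0.0
```

Emit:
carry_out(series=[0,0,-0.1,0,0,0,0,0,0,-0.2,0,0,0,0,0,0,-0.4,0,0,0,0,0,0,-0.6,0,0,0,0,0,0,-0.7,0,0,0,0,0,0,-0.7,0,0,0,0])

```text
t: 25.9
ee_pos: [0.4323, -0.2795, 0.2417]
eef_rot: [-0.071, 0.948, -0.103, 0.292]
ft_force: [0.8, 0.5, -0.5]
gripper_width: 0.0852
grip_force: 0.0
```

Run:
```python
from lid import *
a=snap('scene','pics/s11.png')['pixels'];snap('top','pics/t11.png');print(pose()[0],sense()['ft_force'])
for f in('scene0','s3','s11'):
    g=cv2.cvtColor(cv2.imread(f'pics/{f}.png'),cv2.COLOR_BGR2GRAY); print(f,g[218:246,208].tolist(),g[218:246,200].tolist())
for f in('top0','t3','t11'):
    g=cv2.cvtColor(cv2.imread(f'pics/{f}.png'),cv2.COLOR_BGR2GRAY); m=g[225:265,400:440]<60; ys_,xs_=np.nonzero(m);print(f,m.sum(),xs_.mean()+400,ys_.mean()+225)
    m=g[225:255,450:476]<60; ys_,xs_=np.nonzero(m);print('timer',m.sum(),xs_.mean()+450,ys_.mean()+225)
```

```text
[ 0.43199976 -0.27775237  0.23898298] [ 0.4934271   0.5468782  -0.45932041]
scene0 [105, 104, 104, 103, 108, 127, 136, 60, 66, 59, 52, 49, 51, 50, 48, 49, 43, 76, 142, 163, 164, 164, 165, 167, 171, 168, 190, 205] [106, 104, 104, 103, 105, 102, 64, 56, 56, 56, 51, 50, 52, 51, 52, 50, 45, 54, 92, 106, 107, 111, 139, 171, 170, 174, 205, 213]
s3 [106, 104, 105, 104, 105, 105, 106, 106, 106, 106, 123, 147, 62, 67, 63, 53, 51, 50, 50, 50, 50, 45, 65, 130, 172, 168, 190, 206] [106, 105, 104, 103, 104, 106, 106, 106, 105, 105, 101, 64, 55, 56, 56, 53, 51, 52, 52, 51, 50, 45, 85, 153, 171, 175, 205, 214]
s11 [106, 104, 105, 104, 109, 119, 70, 59, 61, 58, 52, 51, 50, 51, 52, 50, 43, 77, 142, 164, 164, 164, 166, 167, 172, 169, 190, 205] [106, 104, 104, 103, 104, 102, 64, 55, 55, 54, 51, 52, 51, 50, 51, 51, 45, 55, 93, 106, 107, 111, 140, 171, 170, 174, 205, 213]
top0 334 420.41616766467064 245.67964071856287
timer 167 462.79640718562877 235.9760479041916
t3 320 419.146875 243.234375
timer 165 462.8909090909091 235.98181818181817
t11 333 420.0780780780781 245.5855855855856
timer 165 462.8909090909091 235.98181818181817
```

```bash
python3 -c "
from h import *
print(finish_job())"
```

```text
the job is handed in; nothing more can be done
None
```

The job is handed in, with no verdict returned. The stop was latched, the flange set down on the tub floor, the lid pressed shut past its catch, and the stop then released and fully out again, all by about 26 s. The final images show the timer knob unmoved; I did not separately check the oil bottle, bearing race and wrench at the end.

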